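# Hold a blank home in the dowelling jig

### The job

One of the three light-wood blanks on the bench is the right width for the dowelling jig: it goes between the jig's two low fences with just a little play, while one look-alike is too wide and the other far too loose. Set the right blank upright on the jig's bed, lengthwise between the fences, and push it along against the sprung plunger until its end meets the two steel stops; finish while still holding it firmly home there, without forcing it, because the spring would push it back out. Leave the other blanks and the tools where they lie.

Things in the scene. Friction and masses are not known exactly. Their poses are not given: they have to be found in the camera images.
- jig: Wooden dowelling jig, fixed to the bench. x axis = push direction (towards plunger and stops), z up; origin on the bench surface under the channel's centre line. Plywood base 260 x 110 x 12 mm (x -150 to +110 mm); its top, z = 12 mm, is the bed. At the far end an upright block (x 70 to 100 mm, 110 mm wide, top at z = 77 mm) carries stops and plunger.
- channel (a point): Point on the bed in the middle of the channel (jig x = 0, y = 0, z = 12 mm; axes as the jig). Two straight fences (jig x -55 to +70 mm), each 18 mm thick, rise 20 mm above the bed, to z = 32 mm, and leave a channel 48 mm wide centred on y = 0; the mouth flares open from x = -55 to -87 mm.
- stops: Two fixed steel stops at the end of the channel, one each side of the plunger: each 10 mm wide, z = 12 to 57 mm, 28 mm apart, flat faces at x = 50 mm in the jig. With the blank home its leading end rests on both. Origin and axes as the jig.
- stop_face (a point): Point midway between the faces of the two stops, at the plunger's height (jig x = 50 mm, y = 0, z = 34 mm); axes as the jig.
- plunger (a joint): Travel in m of the sprung plunger, a 20 mm brass disc on the channel's centre line at z = 34 mm in the jig, moving along the jig's x. 0 at rest, its face then at x = 35 mm, 15 mm before the stops; reads 0.015 when the blank's end meets the stops. Pushes back with 3 N at rest, rising to 8 N at the stops.
- blank_a: Plain light-wood blank, a block 90 mm long (its x axis), 40 mm wide (y) and 60 mm tall (z), about 0.15 kg, standing on the bench on its 90 x 40 mm underside. Origin: centre of the underside. Home in the jig, a blank's centre is at x = 5 mm in the jig.
- blank_b: Plain light-wood blank, a block 90 mm long (its x axis), 28 mm wide (y) and 60 mm tall (z), about 0.11 kg, standing on the bench on its 90 x 28 mm underside. Origin: centre of the underside. 
- blank_c: Plain light-wood blank, a block 90 mm long (its x axis), 54 mm wide (y) and 60 mm tall (z), about 0.20 kg, standing on the bench on its 90 x 54 mm underside. Origin: centre of the underside. 
- chisel: Chisel lying flat, 245 mm long along x, handle to -x; leave it.
- spokeshave: Spokeshave, 255 mm long along y, 34 mm high; leave it.
- mallet: Wooden mallet lying on its side, 310 mm long along x, head 75 x 150 x 60 mm at the +x end; leave it.
- clamp: C-clamp lying flat, about 150 x 140 mm, screw handle at one side; leave it.
- try_square: Try square lying flat, wooden stock 110 mm along y, steel blade 150 mm along x; leave it.
- glue: White glue bottle standing, 60 mm across, 150 mm tall; leave it.
- offcut: Flat wooden offcut 100 x 55 x 22 mm; leave it.
Things that resemble listed ones, but are neither listed nor needed, are in the scene too. Leave any green or yellow look-alike of the blank_a alone.

How it is judged (in metres and radians):
At the end, for the whole second after the job is handed in: The 40 mm blank is upright (0.1 rad) on the bed (8 mm), between the fences (7 mm off centre, 0.12 rad), at rest, its end pressing the stops with 1 to 60 N and the plunger with over 3 N (plunger in 13.2 to 17.5 mm), and the robot still presses it with over 3 N (value of joint plunger between 0.0132 and 0.0175 m and contact force between blank_a and stops between 1 and 60 N and contact force between blank_a and plunger above 3 N and contact force between any of the fingers, the arm and blank_a above 3 N and z of blank_a in the frame of jig between 0.008 and 0.02 m and y of blank_a in the frame of jig between -0.007 and 0.007 m and angle between the x axis of blank_a and the x axis of jig, either way round below 0.12 rad and angle between blank_a's own z axis and vertical below 0.1 rad and linear speed of blank_a below 0.01 m/s); the arm keeps its last pose, push and grip.
It fails at once if another blank is moved by more than 30 mm (distance of any of blank_b, blank_c from where it was at the start of the episode above 0.03 m).
It fails at once if a tool, the glue or the offcut is moved by more than 30 mm (distance of any of chisel, spokeshave, mallet, clamp, try_square, glue, offcut from where it was at the start of the episode above 0.03 m).
It also fails if it takes over 43 s, if anything falls off the work surface, if the arm or the gripper's body presses on something with over 40 N, if the wrist force passes 120 N, or if a joint passes its speed limit or range.

### The arm

A 6-joint arm with a two-finger parallel gripper is mounted at the origin on the work surface. World frame = base frame: x ahead of the robot, y to its left, z up, the work surface at z = 0. Lengths are in m, angles in degrees, forces in N, time in s.
With the tool pointing down it reaches from about 0.4 to 0.825 m from the base axis. Payload 7 kg.
Tool frame: the origin (TCP) lies midway between the tips of the shut fingers; the grasp point (between the pads) lies 19 mm behind it; z points along the fingers, y is the line along which they close (so a half turn about z gives the same grasp; the last joint's range is limited). The gripper opens to 88 mm and grips with 3 to 60 N. Pads are 19 mm wide; open, the fingers measure 130 mm over their backs; the gripper's body (78 mm by 193 mm) begins 47 mm behind the grasp point.
Start: joints at [81.022, 20.546, 0.682, 0, -70.136, -16.507], TCP at [0.29, 0.609, 0.227] pointing down, gripper open.
Joint ranges: [-176.03, 176.03], [-82.01, 121.73], [-58.28, 71.71], [-173.87, 95.51], [-174.79, -0.11], [-173.66, 173.66]. Speed limits (degrees/s): [136.94, 136.94, 172.46, 180, 180, 180].

### API

Orientations are given as [roll, pitch, yaw] about the fixed x, y, z axes, in that order (R = Rz(yaw) Ry(pitch) Rx(roll)).
In Python, from station import readout, get_image, bot gives the robot as it stands.
- The arm moves only by the tool move_arm, never from a script. Its argument "deltas" is a list of rows, each a list of 7 numbers: the turn, a rotation vector about the world's x, y, z in degrees, then the shift along the world's x, y, z in mm, then the finger opening in mm, from 0 to 87.6. A call has 1 to 20 rows; each row is the pose to reach, as a shift and turn from the pose commanded when the call began; what a row does not reach only later rows make up. A row lasts 1/12 s, in which the tool goes at most 41.7 mm and 7.16 degrees, less where a joint would pass 70% of its speed; a pose out of reach is approached as far as the arm can. A call with a gripper value outside its range is refused whole. The fingers move at their own pace and stop on an object; "force" is the grip in N (left out, the last holds). Time passes only in rows, so rows that repeat a pose let the fingers close. It gives the time, the measured TCP pose, the force, the opening and the grip force at its end, in the units of the state.
- readout.observe(): the state, without advancing time (a new reading comes with each control period).
- get_image(name): name is "scene" or "top" or "wrist"; returns a dict with "frame" (480x640x3 uint8, red, green, blue), "intrinsics" (3x3 intrinsics, pixels), "camera_from_world" (4x4, takes a point from world to camera coordinates). Camera axes: x right, y down, z forward; pixel columns grow to the right and rows downward; lengths in m; the calibration is good to about 2 mm. A picture is of the moment at which its call begins. There is no depth.
- bot.hand_in(): hands the job in; it is judged then, once.
The state is a dict: "clock": time; "joint_pos": joint angles; "dq": joint speeds; "joint_efforts": joint torques, N m; "position": TCP position; "tcp_rot": TCP orientation; "ft_force": force on the tool from outside, world axes, zero at the start; "ft_torque": the same for the moment, N m; "grip_width": finger opening in m; "grip_force": force on a finger pad.
Only numpy, scipy, OpenCV 4.12 (cv2) and the standard library are available. Lean on these libraries where they do the work, as an engineer would, in place of code of your own. Each camera call takes 0.05 s, during which the arm holds its last target. There are 200 camera calls.

## Working session

There is one attempt and no reset: what is moved stays moved. The work goes in short steps, Python scripts to look and compute and a tool call to move; the robot and the scene stay as the last step left them, time stands still between calls to the robot, and variables do not carry over. Pictures are saved under pics/ and viewed, at most 10 in all, crops included, and the job is handed in when it is done.

Besides the shell and the picture viewer there is one more tool, called after "Request:" in YAML: its name, and indented under it one key for each argument. move_arm: Moves the arm, as the interface text tells. Its arguments: {"type":"object","properties":{"deltas":{"type":"array","items":{"type":"array","items":{"type":"number"}}},"force":{"type":"number"}},"required":["deltas"]}

```bash
mkdir -p pics; python3 - <<'E'
from station import readout,get_image
import cv2,numpy as np
for n in ("top","scene"):
    d=get_image(n); cv2.imwrite(f"pics/{n}0.png",d["frame"][:,:,::-1]); np.savez(f"{n}0.npz",**d)
    print(n,d["intrinsics"].tolist(),np.round(d["camera_from_world"],4).tolist())
print(readout.observe())
E
```

```text
top [[573.3774581722965, 0.0, 315.780445455692], [0.0, 573.3774581722965, 236.63829000175048], [0.0, 0.0, 1.0]] [[-0.0137, -0.9999, 0.0, -0.0205], [-0.9804, 0.0135, -0.1964, 0.5197], [0.1963, -0.0027, -0.9805, 1.4284], [0.0, 0.0, 0.0, 1.0]]
scene [[504.21292981574567, 0.0, 312.9535449545776], [0.0, 504.21292981574567, 239.7108063502689], [0.0, 0.0, 1.0]] [[-0.7931, 0.6087, 0.0211, 0.4318], [0.3272, 0.455, -0.8282, -0.0982], [-0.5137, -0.65, -0.56, 1.8346], [0.0, 0.0, 0.0, 1.0]]
{'clock': 0.1, 'joint_pos': array([ 8.10208128e+01,  2.05877778e+01,  6.40715753e-01, -1.62384078e-02,
       -7.01363091e+01, -1.65062935e+01]), 'dq': array([0.01413611, 0.01179603, 0.12386435, 0.06155568, 0.02919431,
       0.04269342]), 'joint_efforts': array([-1.71730015e-03, -5.84162164e+01,  2.93752939e+01,  7.01558724e+00,
        1.02315238e-02, -3.62119977e-05]), 'position': array([0.29029456, 0.60892134, 0.22572891]), 'tcp_rot': array([ 1.79915727e+02, -9.05247602e-03, -2.54910026e+01]), 'ft_force': array([ 0.13869202, -0.61939453, -0.06248453]), 'ft_torque': array([ 0.06655558,  0.05619354, -0.03104704]), 'grip_force': 0.0, 'grip_width': 0.08759370366881447}
```

View pics/top0.png

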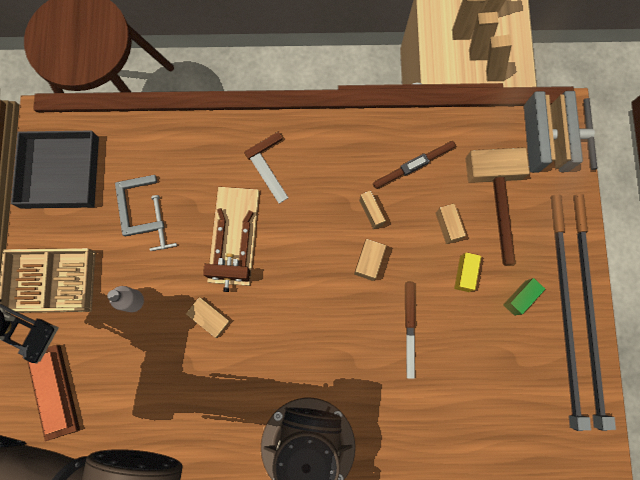

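View pics/scene0.png

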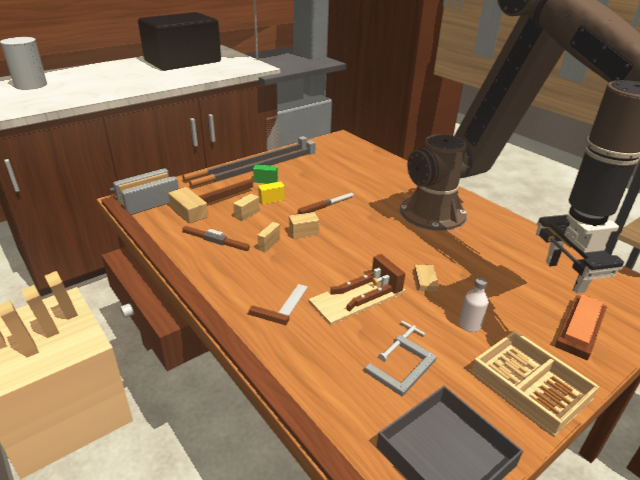

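The top view shows the jig at about (232,240), with its mouth at the top of the image and its stops towards the robot. The three blanks are at (373,210), (373,259) and (453,223), and the green and yellow look-alikes are at right. I'll enlarge both areas next.

```bash
python3 - <<'E'
import cv2,numpy as np
f=np.load("top0.npz")["frame"][:,:,::-1]
a=cv2.resize(f[180:290,350:480],None,fx=5,fy=5,interpolation=cv2.INTER_CUBIC)
b=cv2.resize(f[180:300,190:280],None,fx=5,fy=5,interpolation=cv2.INTER_CUBIC)
cv2.imwrite("pics/a.png",a);cv2.imwrite("pics/b.png",b)
for p in [(373,210),(373,255),(453,220),(235,195),(440,255)]: print(p,f[p[1],p[0]], cv2.cvtColor(f[p[1]:p[1]+1,p[0]:p[0]+1].copy(),cv2.COLOR_BGR2HSV).ravel())
E
```

```text
(373, 210) [111 169 213] [ 17 122 213]
(373, 255) [122 182 226] [ 17 117 226]
(453, 220) [107 162 208] [ 16 124 208]
(235, 195) [133 193 226] [ 19 105 226]
(440, 255) [ 65 113 173] [ 13 159 173]
```

View pics/a.png

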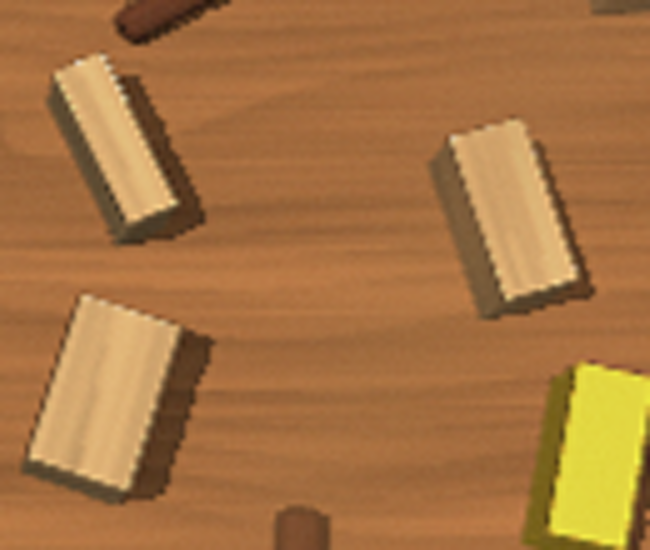

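View pics/b.png

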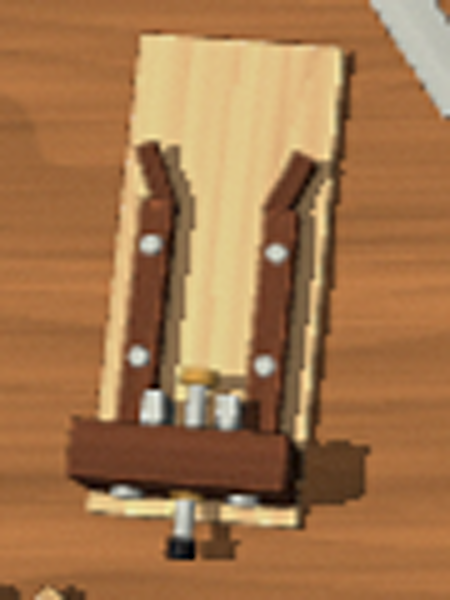

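The crops show the medium blank's top face with corners at about (440,207), (454,203.5), (466,235.5) and (451,240). The fence screws are at (220,228.5), (245,230.5), (217.5,251) and (242.5,253), and the bed's mouth-end corners are at (218,186.5) and (259,189.5). Now I'll measure them.

```bash
cat > h.py <<'E'
import cv2,numpy as np
def plane(d,px,z):
    K,T=d["intrinsics"],d["camera_from_world"]; px=np.atleast_2d(np.asarray(px,float))
    R,t=T[:3,:3],T[:3,3]; c=-R.T@t
    r=(R.T@np.linalg.inv(K)@np.c_[px,np.ones(len(px))].T).T
    return (c+r*((z-c[2])/r[:,2])[:,None])[:,:2]
def crop(c,off,s=5): return (np.asarray(c,float)+.5)/s-.5+np.array(off)
def proj(d,P):
    P=np.atleast_2d(P); q=(d["camera_from_world"][:3,:3]@P.T).T+d["camera_from_world"][:3,3]
    q=(d["intrinsics"]@q.T).T; return q[:,:2]/q[:,2:]
E
python3 - <<'E'
from h import *
d=np.load("top0.npz"); f=d["frame"][:,:,::-1].copy()
hsv=cv2.cvtColor(f,cv2.COLOR_BGR2HSV)
m=((hsv[...,2]>185)&(hsv[...,1]<150)&(hsv[...,0]<25)).astype(np.uint8)
n,l,st,ce=cv2.connectedComponentsWithStats(m)
for i in range(1,n):
    if st[i,4]>150 and 345<ce[i][0]<480 and 180<ce[i][1]<300:
        c=cv2.findContours((l==i).astype(np.uint8),cv2.RETR_EXTERNAL,cv2.CHAIN_APPROX_NONE)[0][0][:,0]
        w=plane(d,c,.06); r=cv2.minAreaRect((w*1000).astype(np.float32)); b=cv2.boxPoints(r)
        e=max([b[1]-b[0],b[2]-b[1]],key=np.linalg.norm)
        print(ce[i],"centre",r[0],"size",r[1],"yaw",np.degrees(np.arctan2(e[1],e[0]))%180, "mean",plane(d,ce[i],.06)*1000)
q=plane(d,crop([[450,135],[522,118],[580,278],[505,300]],(350,180)),.06)*1000
print("corners",q.round(1).tolist(),q.mean(0),np.linalg.norm(q-np.roll(q,-1,0),axis=1))
s=plane(d,crop([[150,243],[276,253],[138,355],[263,365]],(190,180)),.032)*1000
print("screws",s.round(1).tolist(),"mids",(s[0]+s[1])/2,(s[2]+s[3])/2)
def yw(v):return np.degrees(np.arctan2(v[1],v[0]))
print("axis",yw(s[2]-s[0]),yw(s[3]-s[1]),yw(s[0]-s[1])-90,np.linalg.norm(s[0]-s[1]))
b=plane(d,crop([[140,33],[345,48]],(190,180)),.012)*1000
print("bed front",b.round(1).tolist(),b.mean(0),np.linalg.norm(b[0]-b[1]),yw(b[0]-b[1]))
t=plane(d,crop([[70,417],[296,434]],(190,180)),.077)*1000
print("block",t.round(1).tolist(),t.mean(0),np.linalg.norm(t[0]-t[1]),yw(t[0]-t[1]))
i=plane(d,crop([[172,215],[267,215]],(190,180)),.032)*1000; print("inner",i.tolist())
E
```

```text
[372.29166667 206.91071429] centre (594.2730712890625, -175.73959350585938) size (88.42851257324219, 25.981990814208984) yaw 24.275274 mean [[ 594.27548995 -175.23674816]]
[452.14285714 221.12698413] centre (553.7852783203125, -379.948486328125) size (88.48001098632812, 38.59025573730469) yaw 15.289661 mean [[ 553.65915165 -379.97679581]]
[370.2724679  257.90584879] centre (460.9857482910156, -166.03086853027344) size (51.32154846191406, 88.61776733398438) yaw 160.21297 mean [[ 460.53945846 -165.66347441]]
corners [[592.7, -349.8], [601.3, -387.7], [516.2, -412.3], [505.2, -373.1]] [ 553.83709217 -380.71033869] [38.8524979  88.6025512  40.70095982 90.56007336]
screws [[549.3, 224.3], [543.1, 158.1], [489.8, 229.4], [483.6, 164.2]] mids [546.20155485 191.19176992] [486.67274671 196.80992554]
axis 175.10491162533353 174.11220950562662 -5.416540102949114 66.45881443044594
bed front [[669.8, 235.3], [659.8, 124.6]] [664.79838398 179.92037643] 111.13557426330094 84.87934721384902
block [[450.6, 255.2], [440.4, 141.5]] [445.52059586 198.34915444] 114.0923843167476 84.87785384368382
inner [[564.2416852712776, 212.99677977878193], [563.5550343477246, 163.05740746268737]]
```

The 40 mm blank is at about (0.554, -0.380) with yaw 15.3°. The jig origin is at about (0.515, 0.194) with its x axis at yaw 174.8°. Moving now.

Request:
move_arm:
  deltas:
    - [0,0,41,270,-600,0,64]
    - [0,0,41,270,-600,0,64]
    - [0,0,41,270,-600,0,64]
    - [0,0,41,270,-600,0,64]
    - [0,0,41,270,-600,0,64]
    - [0,0,41,270,-600,0,64]
    - [0,0,41,270,-600,0,64]
    - [0,0,41,270,-600,0,64]
    - [0,0,41,270,-600,0,64]
    - [0,0,41,270,-600,0,64]
    - [0,0,41,270,-600,0,64]
    - [0,0,41,270,-600,0,64]
    - [0,0,41,270,-600,0,64]
    - [0,0,41,270,-600,0,64]
    - [0,0,41,270,-600,0,64]
    - [0,0,41,270,-600,0,64]
    - [0,0,41,264,-989,-50,64]
    - [0,0,41,264,-989,-50,64]
    - [0,0,41,264,-989,-50,64]
    - [0,0,41,264,-989,-50,64]

```text
clock: 1.77
position: [0.5573, -0.1579, 0.2048]
tcp_rot: [-180.0, 0.0, 15.5]
ft_force: [1.6, -0.5, -0.5]
grip_width: 0.0637
grip_force: 0.0
```

Request:
move_arm:
  deltas:
    - [0,0,0,-3,-222,-60,64]
    - [0,0,0,-3,-222,-60,64]
    - [0,0,0,-3,-222,-60,64]
    - [0,0,0,-3,-222,-60,64]
    - [0,0,0,-3,-222,-60,64]
    - [0,0,0,-3,-222,-60,64]
    - [0,0,0,-3,-222,-60,64]
    - [0,0,0,-3,-222,-60,64]
    - [0,0,0,-3,-222,-60,64]

```text
clock: 2.52
position: [0.5546, -0.3778, 0.1449]
tcp_rot: [-180.0, 0.0, 15.5]
ft_force: [0.2, 0.9, -0.4]
grip_width: 0.0644
grip_force: 0.0
```

```bash
python3 - <<'E'
from station import readout,get_image
from h import *
d=get_image("wrist"); cv2.imwrite("pics/w1.png",d["frame"][:,:,::-1]); np.savez("w1.npz",**d)
o=readout.observe();print(o["position"],o["tcp_rot"],o["joint_pos"])
f=d["frame"][:,:,::-1].copy(); hsv=cv2.cvtColor(f,cv2.COLOR_BGR2HSV)
m=((hsv[...,2]>180)&(hsv[...,1]<150)&(hsv[...,0]<25)).astype(np.uint8)
n,l,st,ce=cv2.connectedComponentsWithStats(m)
for i in range(1,n):
    if st[i,4]>1500:
        c=cv2.findContours((l==i).astype(np.uint8),0,cv2.CHAIN_APPROX_NONE)[0][0][:,0]
        r=cv2.minAreaRect((plane(d,c,.06)*1000).astype(np.float32)); print(st[i],r)
E
```

```text
[ 0.5550043  -0.37734509  0.14543706] [-1.79995050e+02 -2.55877330e-03  1.55409804e+01] [-1.76090696e+01  2.34216238e+01 -5.94311299e+00 -6.36102745e-03
 -6.06358280e+01  1.23153169e+02]
[  458     0   182   150 16964] ((711.6156616210938, -506.7831115722656), (72.94329071044922, 136.87014770507812), 2.412580728530884)
[ 294  183   53  111 5149] ((553.5694580078125, -379.59356689453125), (88.25579071044922, 38.51420211791992), 16.295209884643555)
[   0  216   83   84 1801] ((474.7733459472656, -170.64137268066406), (53.95285415649414, 60.2703857421875), 70.07479858398438)
```

View pics/w1.png

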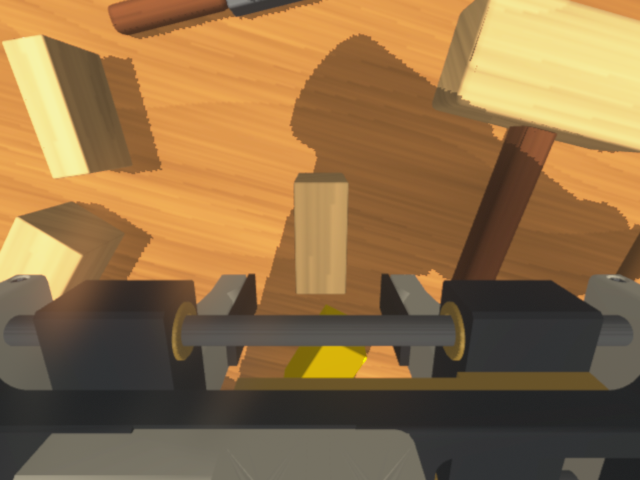

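The wrist view shows the 40 mm blank centred between the open fingers at about (320,238). Its position and yaw agree with the top view. Descending to grasp.

Request:
move_arm:
  deltas:
    - [0,0,0.5,-1,-2,-40,64]
    - [0,0,0.5,-1,-2,-75,64]
    - [0,0,0.5,-1,-2,-100,64]
    - [0,0,0.5,-1,-2,-118,64]
    - [0,0,0.5,-1,-2,-118,64]
    - [0,0,0.5,-1,-2,-118,64]
    - [0,0,0.5,-1,-2,-118,30]
    - [0,0,0.5,-1,-2,-118,30]
    - [0,0,0.5,-1,-2,-118,30]
    - [0,0,0.5,-1,-2,-118,30]
    - [0,0,0.5,-1,-2,-118,30]
    - [0,0,0.5,-1,-2,-118,30]
    - [0,0,0.5,-1,-2,-118,30]
    - [0,0,0.5,-1,-2,-118,30]
    - [0,0,0.5,-1,-2,-118,30]
    - [0,0,0.5,-1,-2,-118,30]
  force: 40

```text
clock: 3.9
position: [0.5545, -0.3802, 0.0285]
tcp_rot: [179.9, -0.1, 16.0]
ft_force: [-0.9, 1.5, 6.7]
grip_width: 0.0398
grip_force: 40.0
```

Request:
move_arm:
  deltas:
    - [0,0,0,0,0,20,30]
    - [0,0,0,0,0,60,30]
    - [0,0,0,0,0,100,30]
    - [0,0,-3,10,30,120,30]
    - [0,0,-6,20,70,120,30]
    - [0,0,-9,30,110,120,30]
    - [0,0,-12,40,150,120,30]
    - [0,0,-15,50,190,120,30]
    - [0,0,-18,57,230,120,30]
    - [0,0,-21.2,57,270,120,30]
    - [0,0,-21.2,57,310,120,30]
    - [0,0,-21.2,57,350,120,30]
    - [0,0,-21.2,57,390,120,30]
    - [0,0,-21.2,57,430,120,30]
    - [0,0,-21.2,57,470,120,30]
    - [0,0,-21.2,57,505,120,30]
    - [0,0,-21.2,57,535,115,30]
    - [0,0,-21.2,57,555,100,30]
    - [0,0,-21.2,57,565,90,30]
    - [0,0,-21.2,57,565,90,30]

```text
clock: 5.57
position: [0.6092, 0.1863, 0.1144]
tcp_rot: [179.9, 0.2, -5.1]
ft_force: [-0.6, 0.0, -2.3]
grip_width: 0.0399
grip_force: 40.0
```

Request:
move_arm:
  deltas:
    - [0,0,0,0,0,0,30]
    - [0,0,0,0,0,0,30]
    - [0,0,0,0,0,0,30]

```text
clock: 5.82
position: [0.6112, 0.184, 0.1179]
tcp_rot: [-180.0, -0.0, -5.3]
ft_force: [-0.1, 0.5, -1.2]
grip_width: 0.0398
grip_force: 40.0
```

```bash
python3 - <<'E'
from station import readout,get_image
from h import *
for n in ("wrist","top"):
    d=get_image(n); cv2.imwrite(f"pics/{n}2.png",d["frame"][:,:,::-1]); np.savez(f"{n}2.npz",**d)
o=readout.observe();print(o["position"],o["tcp_rot"],o["ft_force"],o["grip_width"])
E
```

```text
[0.6112975  0.18409693 0.11803875] [-1.79967854e+02 -4.72692607e-02 -5.25944662e+00] [ 0.34427702  0.58449835 -1.43713569] 0.039830948583773056
```

View pics/wrist2.png

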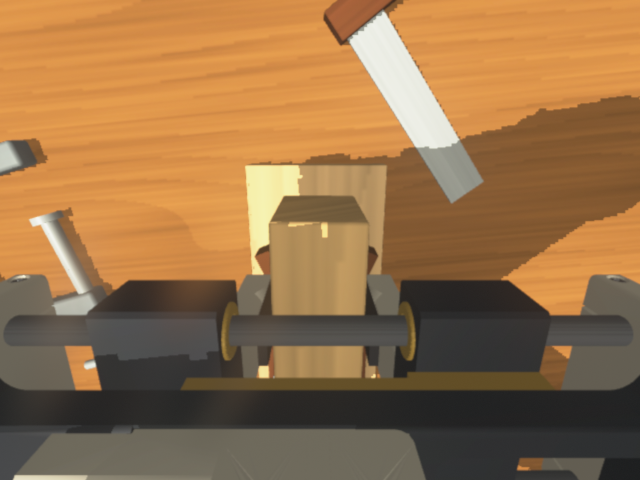

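The wrist view shows the blank held squarely over the jig mouth. The bed's mouth-end corners are at (246,165) and (385,165), and the near top edge of the blank is at (271,222) and (368,222). Checking the lateral offset.

```bash
python3 - <<'E'
from h import *
d=np.load("wrist2.npz")
b=plane(d,[[245.5,165],[386,165]],.012)*1000
q=plane(d,[[271,222],[368,222]],.1495)*1000
O=np.array([515.4,193.7]);a=np.radians(174.8);u=np.array([np.cos(a),np.sin(a)]);v=np.array([-u[1],u[0]])
for n,p in(("bed",b),("blank",q),("tcp",np.array([[611.2,184.0]]))):
    e=p[0]-p[-1]; print(n,p.round(1).tolist(),"jig x,y of mid",(p.mean(0)-O)@u,(p.mean(0)-O)@v,"yaw",np.degrees(np.arctan2(e[1],e[0]))-90,np.linalg.norm(e))
E
```

```text
bed [[669.4, 235.2], [659.5, 126.9]] jig x,y of mid -149.55867875962184 -0.8776352163716518 yaw -5.209782587458122 108.74768855534123
blank [[656.9, 198.3], [653.5, 160.6]] jig x,y of mid -140.50398106397773 1.5116565246822566 yaw -5.202769391252318 37.863473697095074
tcp [[611.2, 184.0]] jig x,y of mid -96.28486141532849 0.977477483627576 yaw -90.0 0.0
```

Request:
move_arm:
  deltas:
    - [0,0,0,0,1.8,-25,30]
    - [0,0,0,0,1.8,-50,30]
    - [0,0,0,0,1.8,-65,30]
    - [0,0,0,0,1.8,-72,30]
    - [0,0,0,0,1.8,-75,30]
    - [0,0,0,0,1.8,-77,30]
    - [0,0,0,0,1.8,-77,30]
    - [0,0,0,0,1.8,-77,30]

```text
clock: 6.58
position: [0.6116, 0.1871, 0.0415]
tcp_rot: [-179.9, -0.1, -5.2]
ft_force: [-0.3, -0.4, -2.0]
grip_width: 0.0393
grip_force: 40.0
```

Request:
move_arm:
  deltas:
    - [0,0,0,-10,0.9,0,30]
    - [0,0,0,-20,1.8,0,30]
    - [0,0,0,-30,2.7,0,30]
    - [0,0,0,-40,3.6,0,30]
    - [0,0,0,-50,4.6,0,30]
    - [0,0,0,-60,5.5,0,30]
    - [0,0,0,-68,6.2,0,30]
    - [0,0,0,-74,6.8,0,30]
    - [0,0,0,-74,6.8,0,30]
    - [0,0,0,-74,6.8,0,30]
    - [0,0,0,-74,6.8,-1,30]
    - [0,0,0,-74,6.8,-1,30]

```text
clock: 7.58
position: [0.537, 0.1939, 0.0405]
tcp_rot: [-180.0, 0.0, -5.2]
ft_force: [-9.2, 2.0, 13.8]
grip_width: 0.0397
grip_force: 40.0
```

```bash
python3 - <<'E'
from station import readout,get_image
from h import *
for n in ("scene","wrist"):
    d=get_image(n); np.savez(f"{n}3.npz",**d)
    f=d["frame"][:,:,::-1]
    if n=="scene": f=cv2.resize(f[230:330,290:430],None,fx=5,fy=5,interpolation=cv2.INTER_CUBIC)
    cv2.imwrite(f"pics/{n}3.png",f)
o=readout.observe();print(o["position"],o["tcp_rot"],o["ft_force"],o["ft_torque"],o["grip_width"])
E
```

```text
[0.53694899 0.19388093 0.04050449] [-1.79990743e+02  2.43115995e-04 -5.16449470e+00] [-8.48961914  1.48924639 14.42994074] [0.43938308 3.08504416 0.07733238] 0.0397182438215612
```

View pics/scene3.png

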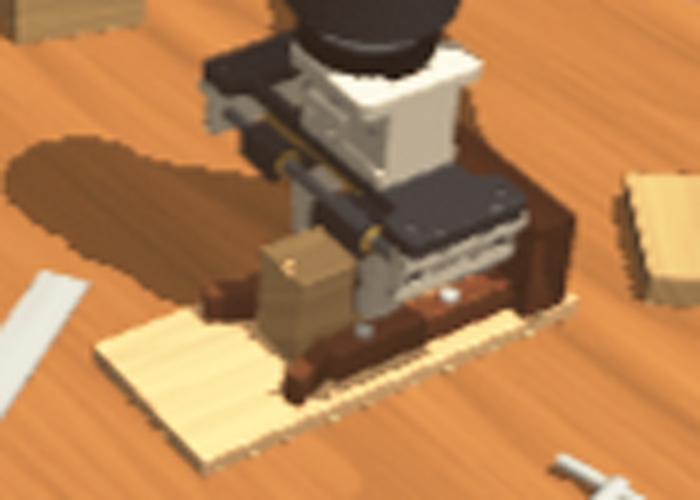

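The scene crop shows the blank upright between the fences, with its rear at about (310,290) and no jam. It is now touching the bed. I'll ease off slightly and push on.

Request:
move_arm:
  deltas:
    - [0,0,0,0,0,0.8,30]
    - [0,0,0,-5,0.5,0.8,30]
    - [0,0,0,-10,0.9,0.8,30]
    - [0,0,0,-14,1.3,0.8,30]
    - [0,0,0,-18,1.6,0.8,30]
    - [0,0,0,-21,1.9,0.8,30]
    - [0,0,0,-22,2,0.8,30]
    - [0,0,0,-22,2,0.8,30]
    - [0,0,0,-22,2,0.8,30]

```text
clock: 8.43
position: [0.5158, 0.1961, 0.0406]
tcp_rot: [-179.9, -0.1, -5.1]
ft_force: [5.5, -0.6, 0.1]
grip_width: 0.0398
grip_force: 40.0
```

Request:
move_arm:
  deltas:
    - [0,0,0,-1,0.1,0,30]
    - [0,0,0,-2,0.2,0,30]
    - [0,0,0,-2,0.2,0,30]
    - [0,0,0,-2,0.2,0,30]

```text
clock: 8.77
position: [0.5141, 0.1963, 0.0406]
tcp_rot: [-179.9, -0.1, -5.1]
ft_force: [6.9, -1.0, 0.7]
grip_width: 0.0396
grip_force: 40.0
```

Request:
move_arm:
  deltas:
    - [0,0,0,-1,0.1,0,30]
    - [0,0,0,-2,0.2,0,30]
    - [0,0,0,-2,0.2,0,30]
    - [0,0,0,-2,0.2,0,30]

```text
clock: 9.1
position: [0.5122, 0.1964, 0.0406]
tcp_rot: [-179.9, -0.1, -5.1]
ft_force: [7.4, -2.2, -0.6]
grip_width: 0.0397
grip_force: 40.0
```

Request:
move_arm:
  deltas:
    - [0,0,0,-0.5,0,0,30]
    - [0,0,0,-1,0.1,0,30]
    - [0,0,0,-1,0.1,0,30]
    - [0,0,0,-1,0.1,0,30]

```text
clock: 9.43
position: [0.5115, 0.1965, 0.0406]
tcp_rot: [-179.9, -0.2, -5.1]
ft_force: [8.6, -2.8, -0.8]
grip_width: 0.0399
grip_force: 40.0
```

Request:
move_arm:
  deltas:
    - [0,0,0,-0.5,0,0,30]
    - [0,0,0,-1,0.1,0,30]
    - [0,0,0,-1,0.1,0,30]
    - [0,0,0,-1,0.1,0,30]

```text
clock: 9.77
position: [0.5114, 0.1966, 0.0408]
tcp_rot: [-179.9, -0.2, -5.1]
ft_force: [12.8, -3.4, -3.6]
grip_width: 0.0397
grip_force: 40.0
```

Request:
move_arm:
  deltas:
    - [0,0,0,-0.5,0,0,30]
    - [0,0,0,-0.5,0,0,30]
    - [0,0,0,-0.5,0,0,30]

```text
clock: 10.02
position: [0.5114, 0.1967, 0.0408]
tcp_rot: [-179.9, -0.3, -5.1]
ft_force: [14.5, -5.2, -3.8]
grip_width: 0.0399
grip_force: 40.0
```

Request:
move_arm:
  deltas:
    - [0,0,0,-0.5,0,-0.3,30]
    - [0,0,0,-1,0,-0.3,30]
    - [0,0,0,-1,0,-0.3,30]
    - [0,0,0,-1,0,-0.3,30]
    - [0,0,0,-1,0,-0.3,30]
    - [0,0,0,-1,0,-0.3,30]

```text
clock: 10.52
position: [0.5113, 0.1967, 0.0409]
tcp_rot: [-179.9, -0.4, -5.1]
ft_force: [18.4, -7.8, -4.1]
grip_width: 0.0396
grip_force: 40.0
```

```bash
python3 - <<'E'
from station import readout,get_image
from h import *
a=get_image("scene")["frame"][:,:,::-1]; b=get_image("top")["frame"][:,:,::-1]
a=cv2.resize(a[230:330,290:430],None,fx=4,fy=4,interpolation=cv2.INTER_CUBIC)
b=cv2.resize(b[180:300,190:270],(240,400),interpolation=cv2.INTER_CUBIC)
cv2.imwrite("pics/f4.png",np.hstack([a[:400],b[:400]]))
o=readout.observe();print(o["position"],o["tcp_rot"],o["ft_force"],o["grip_width"])
E
```

```text
[0.51127387 0.19674804 0.04087322] [-179.89496919   -0.36082784   -5.05963713] [18.7453196  -7.33344143 -4.31925887] 0.04028216317321996
```

View pics/f4.png

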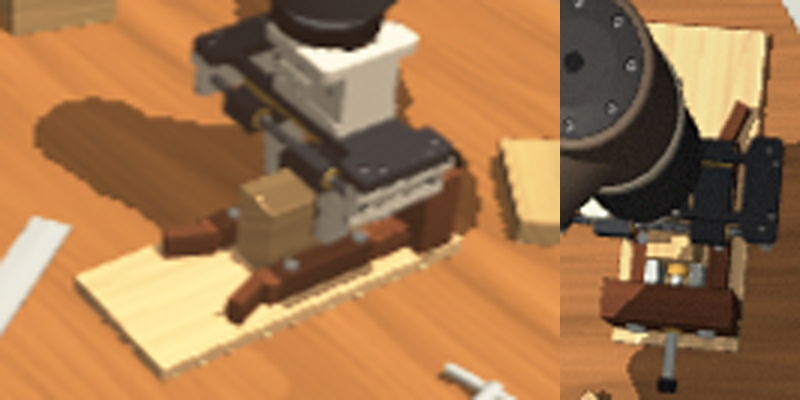

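The blank is upright between the fences. Its end is against the stops at about (652,268) in the right panel, and the plunger rod sticks out well behind the block at (668,360). The push is steady at about 19 N and the position is not moving.

```bash
python3 -c "
from station import bot,readout
print(bot.hand_in())"
```

```text
the job is handed in; nothing more can be done
None
```

I set the 40 mm blank upright in the jig, pushed it against the stops, and handed the job in at about 10.6 s with the arm still pressing it home with about 19 N; the hand-in gave no verdict.

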